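Clip the wristband dispenser onto the counter stand between two hanging pockets

ROBOT

A 7-joint arm with a two-finger parallel gripper is mounted at the origin on the work surface. World frame = base frame: x ahead of the robot, y to its left, z up, the work surface at z = 0. Lengths are in m, angles in degrees, forces in N, time in s.
With the tool pointing down it reaches from about 0.425 to 0.875 m from the base axis. Payload 4.7 kg.
Tool frame: the origin (TCP) lies midway between the tips of the shut fingers; the grasp point (between the pads) lies 19 mm behind it; z points along the fingers, y is the direction in which the jaws open and shut (so a half turn about z gives the same grasp; the last joint's range is limited). The gripper opens to 87 mm and grips with 3 to 60 N. Pads are 19 mm wide; open, the fingers measure 117 mm over their backs; the gripper's body (75 mm by 190 mm) begins 51 mm behind the grasp point.
Start: joints at [-74.078, 18.392, -4.016, 83.108, 1.295, 78.541, -3.26], TCP at [0.17, 0.628, 0.2] pointing down, gripper open.
Joint ranges: [-163.93, 163.93], [-17.29, 119.83], [-79.2, 71.16], [3.27, 140.29], [-89.18, 269.18], [5.43, 117.66], [-154.24, 154.24]. Speed limits (degrees/s): [147.25, 147.25, 180, 180, 180, 180, 180].

INTERFACE

Orientations are given as [roll, pitch, yaw] about the fixed x, y, z axes, in that order (R = Rz(yaw) Ry(pitch) Rx(roll)).
In Python, from cell import env gives the robot as it stands.
- The arm moves only by the tool apply_moves, never from a script. Its argument "targets" is a list of rows, each a list of 2 entries, a list of its own where there are three numbers: the shift along the world's x, y, z in mm, then the turn, a rotation vector about the world's x, y, z in rad. A call has 1 to 8 rows; each row is the pose to reach, as a shift and turn from the pose commanded when the call began; what a row does not reach only later rows make up. A row lasts 1/10 s, in which the tool goes at most 50 mm and 8.59 degrees, less where a joint would pass 70% of its speed; a pose out of reach is approached as far as the arm can. A call with a gripper value outside its range is refused whole. "hand" is the finger opening in mm, from 0 to 87, set as the call begins (left out, the last holds). The fingers move at their own pace and stop on an object; "squeeze" is the grip in N (left out, the last holds). Time passes only in rows, so rows that repeat a pose let the fingers close. It gives the time, the measured TCP pose, the force and the opening at its end, in the units of the state.
- env.get_obs(): the state, without advancing time (a new reading comes with each control period).
- env.read_camera(name): name is "side" or "top" or "wrist"; returns a dict with "image" (400x640x3 uint8, red, green, blue), "camera_matrix" (3x3 intrinsics, pixels), "camera_from_world" (4x4, takes a point from world to camera coordinates); the wrist camera has in their place "mount" (4x4, takes a point from camera to tool coordinates, whose origin is the TCP and whose axes are the flange's). Camera axes: x right, y down, z forward; pixel columns grow to the right and rows downward; lengths in m; the calibration is good to about 2 mm. A picture is of the moment at which its call begins: read the wrist's pose just before it. There is no depth.
- env.sign_off(): hands the job in, once; it reports no verdict.
Trained networks look in a picture, given as the dict that the camera call returned (one of the last four; its "shot" number tells which), for a name from the list of things; names that differ only in an ending like _2 or _b are one class to them, and where a whole thing is asked for, a point or a joint stands for the part that bears it (a point fixed in the world has none). Each returns a list of dicts, best first, with "conf" (0 to 1); they miss things now and then, are a little off and sometimes report something else, mostly with a low value. They report only what shows in the picture. A call takes as long as a camera call.
- env.regions_of(picture, target): "region" (400x640 bool, what is visible of it) and "rect" ([left, top, right, bottom] in pixels, round what is visible of it).
The state is a dict: "time_s": time; "qpos": joint angles; "joint_velocities": joint speeds; "effort": joint torques, N m; "tool_pos": TCP position; "tool_rot": TCP orientation; "force": force on the tool from outside, world axes, zero at the start; "wrist_torque": the same for the moment, N m; "grip_width": finger opening in m.
Only numpy, scipy, OpenCV 4.12 (cv2) and the standard library are available. Lean on these libraries where they do the work, as an engineer would, in place of code of your own. Each camera call takes 0.05 s, during which the arm holds its last target. There are 200 camera calls.

TASK

Pick up the white wristband dispenser by its red tab and hang it on the upper rail of the counter stand, in the gap between the two hanging pale blue pockets: lower it down between them without shoving them along or knocking them off. Its hook has a stiff spring clip, so press it down until you feel the hook bottom out on the rail, then ease off: do not drive it more than about 10 N harder than it takes to slide. Leave it hanging straight on its own, with the two pockets and the water bottle where they were.

Things in the scene. Friction and masses are not known exactly. Their poses are not given: they have to be found in the camera images.
- tab (a point): Centre of the red upright grip tab of the wristband dispenser, a white open pocket of red wristbands (0.16 to 0.28 kg) standing on the counter. Tab: 10 mm thick along x, 30 mm wide along y, 42 mm tall, free all round above the hook's roof. Axes (same for all the dispenser's points): x from its front to its back, y across, z up. The underside is 120 mm below this point.
- pocket_back (a point): Dispenser: lower edge of its flat back plate, mid-width, in the plate's rear face; level with the underside, 95 mm below and 2 mm in front of hook_seat. The pocket reaches 51 mm forward of here; pocket and plate are 60 mm wide (y).
- hook_seat (a point): Dispenser: middle of the underside of its hook's roof, 25 mm below the tab's centre. Home is a hard stop: this lies on rail_top's edge. The roof is 4 mm thick, 44 mm wide. Below it the rail slides between the back plate's rear face (2 mm in front of this point) and a steel spring strip behind.
- clip_mouth (a point): Dispenser: middle of the mouth between back plate and the spring strip's flared foot, 7 mm wide, 44 mm below hook_seat. The rail (4 mm) meets the strip about 32 mm before home and is gripped for the last 23 mm: 8 to 19 N of push to slide on (differs each time), a few N more as the tightest point is passed; at the stop the push rises steeply. Weight alone does not pull it down.
- stand: Fixed steel stand. Origin on the counter below the front face of its rails; x from front (facing the robot, where pockets hang) to back, y along the rails, z up. Upper rail: flat bar on edge, 4 mm thick (x 0 to 4 mm), 40 mm deep, 250 mm long. Lower rail, same front face, z 84 to 102 mm. Uprights behind at y -112, 112 mm. Base plate 8 mm high. It is rigid.
- rail_top (a point): Middle of the upper rail's rounded top edge, 160 mm above the counter, 2 mm behind the rails' front face; axes as the stand.
- badges: Pale blue pocket of red badges hanging loosely on the upper rail by a plain open hook, 54 mm wide (y), 0.14 kg. Origin at its lower edge, mid-width, in the rear face of its back plate, which rests on the rails' front face; x to the back, z up. It reaches 45 mm to the front; its top is 89 mm above the origin, 4 mm above the rail. It slides or lifts off easily.
- cards: Pale blue pocket of red and yellow cards, otherwise the same as the pocket of badges, hanging on the other side of the gap (which is left or right varies). The gap between the two is 63 to 68 mm wide.
- water: Clear water bottle with a blue label, 64 mm across, 200 mm tall, 0.45 kg, standing on the counter; origin at the centre of its underside.

How it is judged (in metres and radians):
On the way:
1. the hook's roof is pressed onto the rail's top edge (2 N or more on the stop) with the dispenser between the pockets (contact force between hook_roof and stand above 2 N and ((y of hook_seat in the frame of badges below -0.055 m and y of hook_seat in the frame of cards above 0.055 m) or (y of hook_seat in the frame of cards below -0.055 m and y of hook_seat in the frame of badges above 0.055 m))), for 0.05 s.
At the end, for the whole second after the job is handed in: the dispenser hangs released and still on the rail between the pockets, upright and square to it (4 degrees), hook home (roof within 1.5 mm of the rail top), not leaning on the pockets; both pockets hang upright within 8 mm, and the bottle stands within 20 mm, of where they were (z of hook_seat in the frame of stand between 0.158 and 0.1615 m and x of hook_seat in the frame of stand between -0.001 and 0.005 m and x of pocket_back in the frame of stand below 0.0025 m and angle between the z axis of tab and the z axis of stand, either way round below 0.07 rad and angle between the y axis of tab and the y axis of stand, either way round below 0.07 rad and ((y of hook_seat in the frame of badges below -0.055 m and y of hook_seat in the frame of cards above 0.055 m) or (y of hook_seat in the frame of cards below -0.055 m and y of hook_seat in the frame of badges above 0.055 m)) and linear speed of dispenser below 0.01 m/s and contact force between dispenser and the fingers below 0.05 N and contact force between dispenser and badges below 1 N and contact force between dispenser and cards below 1 N and distance of each of badges, cards from where it was at the start of the episode below 0.008 m and angle between each of badges, cards's own z axis and vertical below 0.12 rad and distance of water from where it was at the start of the episode below 0.02 m and angle between water's own z axis and vertical below 0.1 rad); the robot touches nothing.
It fails at once if the hook is driven too hard: over 12 N on its stop, beyond what sliding takes, or over 50 N in all on the stand, the clip's pinch included (contact force between hook_roof and stand above 12 N or contact force between dispenser and stand above 50 N).
It fails at once if the dispenser is pushed against a hanging pocket with more than 6 N (contact force between dispenser and badges above 6 N or contact force between dispenser and cards above 6 N).
It fails at once if a hanging pocket is shoved along, lifted off or tipped (over 15 mm or 14 degrees) (distance of any of badges, cards from where it was at the start of the episode above 0.015 m or angle between any of badges, cards's own z axis and vertical above 0.25 rad).
It fails at once if the water bottle is knocked over (angle between water's own z axis and vertical above 0.4 rad).
It also fails if it takes over 62 s, if anything falls off the work surface, if the arm or the gripper's body presses on something with over 40 N, if the wrist force passes 120 N, or if a joint passes its speed limit or range.

## Working session

There is one attempt and no reset: what is moved stays moved. The work goes in short steps, Python scripts to look and compute and a tool call to move; the robot and the scene stay as the last step left them, time stands still between calls to the robot, and variables do not carry over. Pictures are saved under pics/ and viewed, about 8 in all and at most 12, crops included, and the job is handed in when it is done.

Besides the shell and the picture viewer there is one more tool, called after ">>>" as a command line: name --argument value ..., lists and objects as JSON in quotes. apply_moves: Moves the arm, as the interface text tells. Its arguments: {"type":"object","properties":{"targets":{"type":"array","items":{"type":"array"}},"hand":{"type":"number"},"squeeze":{"type":"number"}},"required":["targets"]}

```bash
mkdir -p pics
cat > h.py <<'E'
from cell import env
import numpy as np, cv2
from scipy.spatial.transform import Rotation as R
def cam(n):
    o=env.get_obs(); p=env.read_camera(n)
    if n=="wrist":
        T=np.eye(4); T[:3,:3]=R.from_euler('xyz',o['tool_rot'],degrees=True).as_matrix(); T[:3,3]=o['tool_pos']
        p['cfw']=np.linalg.inv(T@p['mount'])
    else: p['cfw']=np.array(p['camera_from_world'])
    return p
def proj(p,X):
    c=(p['cfw']@np.r_[X,1])[:3]; u=p['camera_matrix']@c; return u[:2]/u[2]
def ray(p,uv):
    W=np.linalg.inv(p['cfw']); d=W[:3,:3]@np.linalg.inv(p['camera_matrix'])@np.r_[uv,1]; return W[:3,3],d
def atz(p,uv,z):
    o,d=ray(p,uv); return o+d*(z-o[2])/d[2]
def save(p,n): cv2.imwrite(f'pics/{n}.png',p['image'][:,:,::-1])
E
python3 - <<'E'
from h import *
print(env.get_obs())
for n in ['side','top']:
    p=cam(n); save(p,n+'0'); W=np.linalg.inv(p['cfw']); print(n,W.round(3).tolist(),p['camera_matrix'].tolist())
    for t in ['tab','stand','badges','cards','water']:
        for r in env.regions_of(p,t)[:2]:
            ys,xs=np.nonzero(r['region']); print(t,round(r['conf'],2),r['rect'],xs.mean().round(1),ys.mean().round(1),len(xs))
E
cd pics; python3 -c "
import cv2,numpy as np
"
```

```text
{'time_s': 0.0, 'qpos': array([-74.07677303,  18.43763078,  -4.0153995 ,  83.17530799,
         1.29456002,  78.5408895 ,  -3.26197428]), 'joint_velocities': array([-0.03647464, -0.06015584,  0.07671035,  0.05338891,  0.01132973,
        0.00760156, -0.00316534]), 'effort': array([ 2.99107887e-04, -4.91294360e+01, -4.03776057e-01, -3.12525129e+01,
       -6.39297534e-02,  4.35497565e-02,  1.52661114e-04]), 'tool_pos': array([0.16938987, 0.6269187 , 0.19917418]), 'tool_rot': array([-1.79891391e+02,  5.42568009e-03,  1.64884349e+02]), 'force': array([0.09711155, 0.496543  , 0.01466034]), 'wrist_torque': array([ 0.04100026, -0.00641197,  0.03852447]), 'grip_width': 0.08701691485693976}
side [[-0.72, -0.501, 0.48, 0.18], [-0.694, 0.525, -0.493, 0.353], [-0.005, -0.688, -0.726, 0.733], [0.0, 0.0, 0.0, 1.0]] [[433.38033919889733, 0.0, 319.4638510635079], [0.0, 433.38033919889733, 200.50789772180815], [0.0, 0.0, 1.0]]
tab 0.88 [405.5, 150.5, 446.9, 218.3] 424.7 189.4 1541
stand 0.92 [182.6, 178.2, 320.5, 348.4] 252.5 278.6 8041
badges 0.77 [206.2, 233.5, 254.2, 291.9] 230.9 262.1 1860
cards 0.88 [250.9, 189.7, 289.6, 250.5] 271.2 217.3 1579
water 0.96 [350.2, 88.5, 379.4, 169.3] 363.8 133.5 1783
top [[-0.019, -0.998, 0.052, 0.512], [-0.999, 0.018, -0.027, -0.052], [0.026, -0.053, -0.998, 1.179], [0.0, 0.0, 0.0, 1.0]] [[465.46868851972334, 0.0, 319.7062079232072], [0.0, 465.46868851972334, 205.37332869228513], [0.0, 0.0, 1.0]]
tab 0.84 [390.6, 229.9, 425.4, 256.6] 406.1 240.5 761
stand 0.94 [184.7, 153.8, 311.7, 234.0] 252.2 192.2 5079
badges 0.61 [206.9, 180.1, 236.1, 210.5] 220.1 194.9 669
cards 0.68 [256.0, 167.2, 287.4, 199.6] 270.8 182.2 671
water 0.77 [400.5, 141.2, 438.2, 170.5] 416.8 156.8 916
```

View pics/side0.png

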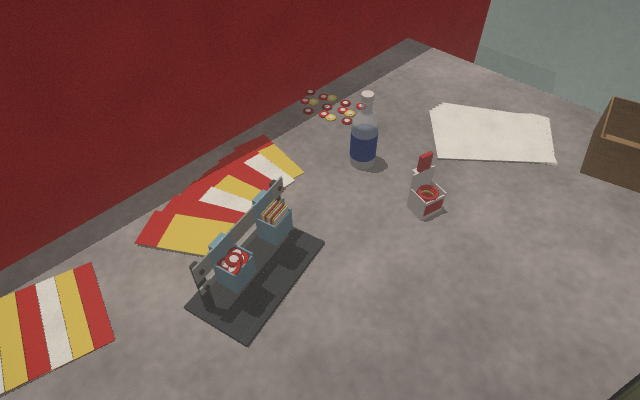

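View pics/top0.png

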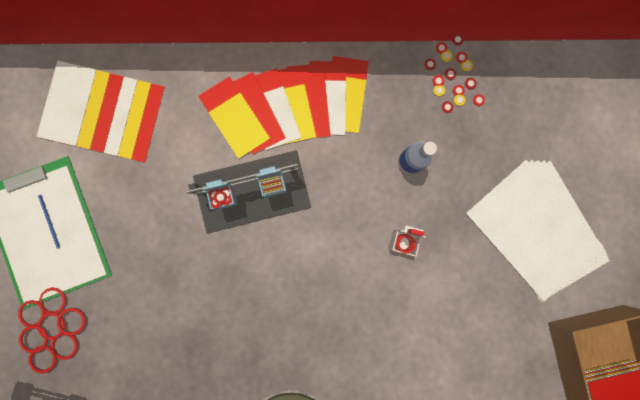

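Run:
```python
from h import *
t=cam('top'); s=cam('side')
def tri(a,b):
    A=[];B=[]
    for p,uv in((t,a),(s,b)):
        o,d=ray(p,uv); d/=np.linalg.norm(d); M=np.eye(3)-np.outer(d,d); A.append(M);B.append(M@o)
    x=np.linalg.lstsq(np.vstack(A),np.hstack(B),rcond=None)[0]; return x.round(4), (proj(t,x)-a).round(1),(proj(s,x)-b).round(1)
print('tab',tri((416,232),(425,161)))
for z in(.16,): print('rail ends', atz(t,(190,192),z), atz(t,(299,167),z))
for n,p in(('top',t),('side',s)):
    for w in('water',):
        r=env.regions_of(p,w)[0]; print(n,atz(p,(( r['rect'][0]+r['rect'][2])/2,r['rect'][3]-6),0))
c1=cv2.resize(t['image'][140:270,175:445],None,fx=2.9,fy=2.9,interpolation=cv2.INTER_CUBIC)
a=cv2.resize(s['image'][170:355,180:330],(390*150//185*1,390),interpolation=cv2.INTER_CUBIC)
cv2.imwrite('pics/c1.png',c1[:,:,::-1])
```

```text
tab (array([ 0.5024, -0.2994,  0.1219]), array([-0.1, -0.1]), array([0.1, 0. ]))
rail ends [0.59898867 0.20236569 0.16      ] [ 0.65016074 -0.03601835  0.16      ]
top [ 0.67262644 -0.33923149  0.        ]
side [ 0.67163396 -0.3143351   0.        ]
```

View pics/c1.png

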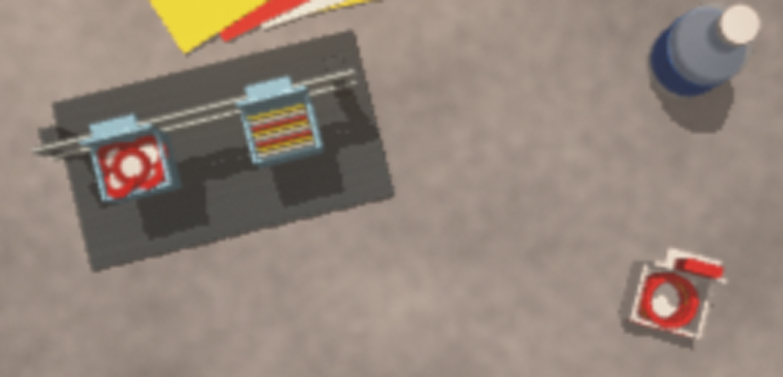

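>>> apply_moves --targets '[[[200,-250,150],[0,0,-0.6]],[[200,-250,150],[0,0,-0.6]],[[200,-250,150],[0,0,-0.6]],[[200,-250,150],[0,0,-0.6]],[[200,-250,150],[0,0,-0.6]],[[200,-250,150],[0,0,-0.6]],[[200,-250,150],[0,0,-0.6]],[[200,-250,150],[0,0,-0.6]]]'

```text
time_s: 1.6
tool_pos: [0.3758, 0.3721, 0.3544]
tool_rot: [179.6, 0.1, 129.8]
force: [1.1, 0.3, 0.1]
grip_width: 0.0871
```

>>> apply_moves --targets '[[[130,-290,0],[0,0,-0.5]],[[130,-290,0],[0,0,-0.5]],[[130,-290,0],[0,0,-0.5]],[[130,-290,0],[0,0,-0.5]],[[130,-290,0],[0,0,-0.5]],[[130,-290,0],[0,0,-0.5]],[[130,-290,0],[0,0,-0.5]],[[130,-290,0],[0,0,-0.5]]]'

```text
time_s: 2.4
tool_pos: [0.5005, 0.0838, 0.3505]
tool_rot: [180.0, 0.0, 101.5]
force: [-0.3, -0.2, 0.2]
grip_width: 0.087
```

Run:
```python
from h import *
o=env.get_obs(); print(o['tool_pos'],o['tool_rot'],o['qpos'].round(1))
p=cam('wrist'); save(p,'w1'); print(p['mount'].round(3).tolist(),p['camera_matrix'].round(1).tolist())
print([proj(p,x).round(0) for x in ([.599,.202,.16],[.65,-.036,.16])])
for t in ['badges','cards','stand']:
    for r in env.regions_of(p,t)[:1]: print(t,r['conf'],r['rect'])
```

```text
[0.50045967 0.08375614 0.35048514] [1.79956541e+02 3.75398063e-02 1.01455745e+02] [-42.3  -2.   29.1  89.    1.   92.7  -1.7]
[[0.0, -0.956, -0.293, 0.08], [1.0, 0.0, -0.001, 0.001], [0.001, -0.293, 0.956, -0.185], [0.0, 0.0, 0.0, 1.0]] [[323.7, 0.0, 320.6], [0.0, 323.7, 196.8], [0.0, 0.0, 1.0]]
[array([429.,  82.]), array([413., 278.])]
badges 0.56 [375.0, 106.8, 441.4, 158.3]
cards 0.71 [374.5, 189.3, 432.1, 244.1]
stand 0.58 [340.8, 73.0, 447.1, 235.2]
```

View pics/w1.png

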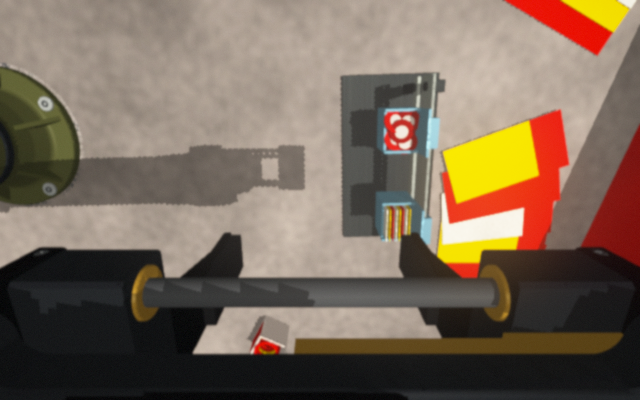

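>>> apply_moves --targets '[[[50,-130,-80],[0,0,0]],[[50,-130,-80],[0,0,0]],[[50,-130,-80],[0,0,0]],[[50,-130,-80],[0,0,0]],[[50,-130,-80],[0,0,0]],[[50,-130,-80],[0,0,0]]]'

```text
time_s: 3.2
tool_pos: [0.5497, -0.0397, 0.2707]
tool_rot: [180.0, -0.1, 102.0]
force: [-0.4, 0.7, 0.4]
grip_width: 0.0871
```

Run:
```python
from h import *
o=env.get_obs(); print(o['tool_pos'],o['tool_rot'])
p=cam('wrist'); save(p,'w2'); np.savez('w2.npz',cfw=p['cfw'],camera_matrix=p['camera_matrix'])
print([proj(p,x).round(0) for x in ([.599,.202,.16],[.65,-.036,.16])])
c=cv2.resize(p['image'][0:250,250:550],None,fx=2.4,fy=2.4,interpolation=cv2.INTER_CUBIC); cv2.imwrite('pics/w2c.png',c[:,:,::-1])
```

```text
[ 0.54972272 -0.03972603  0.27070873] [ 1.79971782e+02 -6.09736853e-02  1.02049151e+02]
[array([ 452., -108.]), array([422., 203.])]
```

View pics/w2c.png

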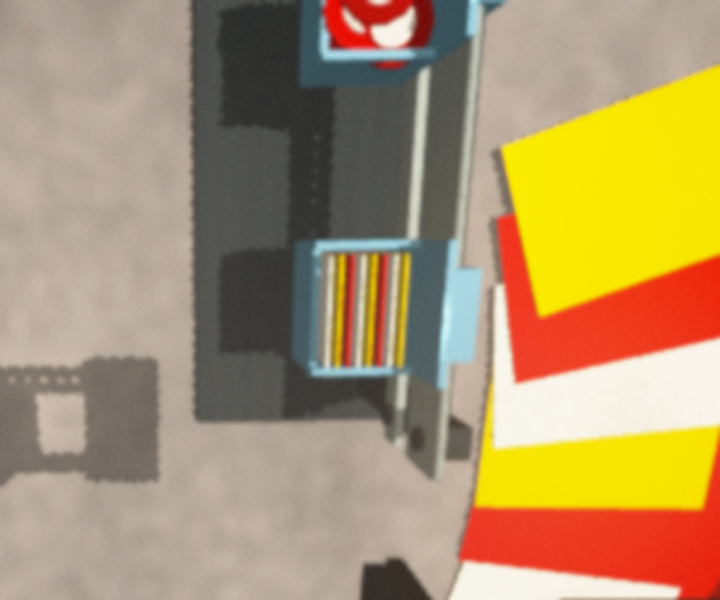

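```bash
cat > st.py <<'E'
from h import *
p=dict(np.load('w2.npz'))
f=lambda u,v,z:atz(p,(250+u/2.4,v/2.4),z)
a=f(477,60,.16);b=f(438,470,.16)
end=f(437,478,.16)
d=a-b; yaw=np.arctan2(-d[0],d[1]); print('yaw',np.degrees(yaw),'end',end)
ey=np.array([-np.sin(yaw),np.cos(yaw),0]); ex=np.array([np.cos(yaw),np.sin(yaw),0])
S=end+ey*.125; print('stand mid',S)
for n,uv in dict(c_near=(443,387),c_far=(458,240),b_near=(470,37),strap_far=(480,267),strap_near=(474,362),a=(477,60),b=(438,470)).items():
    q=f(*uv,.164 if n not in 'ab' else .16); print(n,'x',((q-S)@ex).round(4),'y',((q-S)@ey).round(4))
E
python3 st.py
python3 - <<'E'
from h import *
# top view check of rail ends & box plates
t=cam('top')
g=lambda u,v,z:atz(t,(175+u/2.9,140+v/2.9),z)
print('rail ends top',g(36,150,.16),g(355,72,.16))
E
```

```text
yaw 12.634407452220485 end [ 0.65786124 -0.02999297  0.16      ]
stand mid [0.63052008 0.09198023 0.16      ]
c_near x -0.0024 y -0.0874
c_far x -0.002 y -0.0338
b_near x -0.0044 y 0.0315
strap_far x 0.0069 y -0.0433
strap_near x 0.0084 y -0.078
a x 0.0001 y 0.0253
b x 0.0001 y -0.1217
rail ends top [0.59968601 0.20796242 0.16      ] [ 0.65502198 -0.03261066  0.16      ]
```

>>> apply_moves --targets '[[[-70,-340,10],[0,0,-0.47]],[[-70,-340,10],[0,0,-0.47]],[[-70,-340,10],[0,0,-0.47]],[[-70,-340,10],[0,0,-0.47]],[[-70,-340,10],[0,0,-0.47]],[[-70,-340,10],[0,0,-0.47]],[[-70,-340,10],[0,0,-0.47]],[[-70,-340,10],[0,0,-0.47]]]'

```text
time_s: 4.1
tool_pos: [0.4757, -0.3892, 0.2812]
tool_rot: [180.0, 0.3, 74.4]
force: [-0.6, -0.5, 0.2]
grip_width: 0.0869
```

Run:
```python
from h import *
o=env.get_obs(); print(o['tool_pos'],o['tool_rot'])
p=cam('wrist'); save(p,'w3'); np.savez('w3.npz',cfw=p['cfw'],camera_matrix=p['camera_matrix'])
u=proj(p,[.5024,-.2994,.122]); print(u)
x,y=np.clip(u.astype(int)-[100,75],0,[440,250]); print(x,y)
c=cv2.resize(p['image'][y:y+150,x:x+200],None,fx=4,fy=4,interpolation=cv2.INTER_CUBIC); cv2.imwrite('pics/w3c.png',c[:,:,::-1])
```

```text
[ 0.47572973 -0.38916455  0.28124238] [179.98023118   0.29632036  74.3823129 ]
[320.99950442  82.89788556]
220 7
```

View pics/w3c.png

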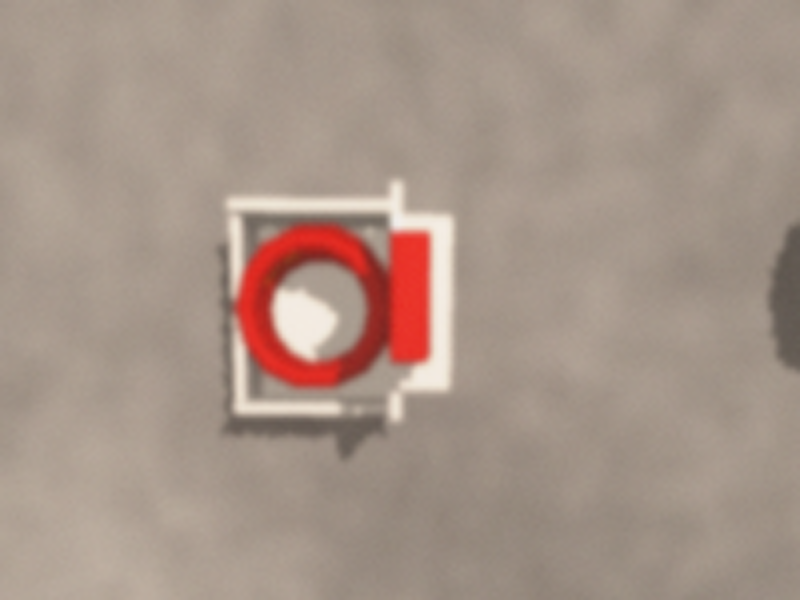

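Run:
```python
from h import *
p=dict(np.load('w3.npz'))
g=lambda u,v,z:atz(p,(220+u/4,7+v/4),z)
print('tab',g(410,292,.141), 'edges',g(390,292,.141)-g(430,292,.141))
r1,r2=g(453,215,.099),g(449,390,.099); print('roof edge',r1,r2,np.linalg.norm(r1-r2))
for a,b in((r1,r2),(g(391,234,.141),g(391,350,.141)),(g(397,182,.095),g(397,418,.095))): 
    d=a-b; print('yaw',np.degrees(np.arctan2(-d[0],d[1])),np.linalg.norm(d))
```

```text
tab [ 0.50426687 -0.29792431  0.141     ] edges [-0.00911059  0.00254521  0.        ]
roof edge [ 0.52093241 -0.28093991  0.099     ] [ 0.50848281 -0.3233698   0.099     ] 0.04421864487999004
yaw -16.35253129625169 0.04421864487999004
yaw -15.757936164525955 0.025832759174176524
yaw -15.678623476416512 0.06022953606084059
```

>>> apply_moves --targets '[[[24,83,-110],[0,0,-0.012]],[[24,83,-110],[0,0,-0.012]],[[24,83,-110],[0,0,-0.012]],[[24,83,-110],[0,0,-0.012]],[[24,83,-110],[0,0,-0.012]],[[24,83,-110],[0,0,-0.012]],[[24,83,-110],[0,0,-0.012]]]'

```text
time_s: 4.85
tool_pos: [0.5042, -0.3007, 0.172]
tool_rot: [179.8, 0.0, 74.2]
force: [0.9, -0.3, -0.8]
grip_width: 0.0871
```

Run:
```python
from h import *
p=cam('side');o=env.get_obs(); print(o['tool_pos'],o['tool_rot'],o['force'])
```

```text
[ 0.50394322 -0.3007371   0.17178237] [1.79850329e+02 2.63279575e-02 7.41717601e+01] [-0.26193342 -0.15930171 -0.1645664 ]
```

>>> apply_moves --targets '[[[0,1,-30],[0,0,0]],[[0,1,-50],[0,0,0]],[[0,1,-64],[0,0,0]],[[0,1,-64],[0,0,0]],[[0,1,-64],[0,0,0]]]'

```text
time_s: 5.4
tool_pos: [0.5037, -0.2992, 0.107]
tool_rot: [180.0, 0.0, 74.2]
force: [0.6, 0.1, -0.5]
grip_width: 0.0869
```

>>> apply_moves --targets '[[[0,0,0],[0,0,0]],[[0,0,0],[0,0,0]],[[0,0,0],[0,0,0]],[[0,0,0],[0,0,0]],[[0,0,0],[0,0,0]],[[0,0,0],[0,0,0]],[[0,0,0],[0,0,0]],[[0,0,0],[0,0,0]]]' --hand 0 --squeeze 50

```text
time_s: 6.2
tool_pos: [0.5035, -0.2985, 0.1062]
tool_rot: [-180.0, 0.0, 74.2]
force: [0.1, 0.2, -0.1]
grip_width: 0.031
```

>>> apply_moves --targets '[[[0,0,0],[0,0,0]],[[0,0,0],[0,0,0]],[[0,0,0],[0,0,0]],[[0,0,0],[0,0,0]],[[0,0,0],[0,0,0]]]'

```text
time_s: 6.7
tool_pos: [0.5034, -0.2985, 0.1063]
tool_rot: [-180.0, -0.0, 74.2]
force: [-0.7, 0.2, -0.6]
grip_width: 0.0097
```

Run:
```python
from h import *
p=cam('side');o=env.get_obs(); print(o['tool_pos'],o['tool_rot'],o['force'],o['grip_width'])
```

```text
[ 0.50345515 -0.29841581  0.10627832] [-1.79995868e+02 -1.30873040e-03  7.42469629e+01] [-0.10381466  0.69037536  0.38858001] 0.009327806026969806
```

>>> apply_moves --targets '[[[0,0,30],[0,0,0]],[[0,0,70],[0,0,0]],[[0,0,110],[0,0,0]],[[0,0,150],[0,0,0]],[[0,10,184],[0,0,0.05]],[[10,40,194],[0,0,0.15]],[[23,70,194],[0,0,0.25]],[[36,110,194],[0,0,0.35]]]'

```text
time_s: 7.55
tool_pos: [0.5395, -0.1892, 0.3007]
tool_rot: [179.9, 0.1, 94.3]
force: [-0.3, 0.0, -2.2]
grip_width: 0.0095
```

>>> apply_moves --targets '[[[13,40,0],[0,0,0.1]],[[26,80,0],[0,0,0.146]],[[39,120,0],[0,0,0.146]],[[52,160,0],[0,0,0.146]],[[65,200,0],[0,0,0.146]],[[78,240,0],[0,0,0.146]],[[88,270,0],[0,0,0.146]],[[91,279,0],[0,0,0.146]]]'

```text
time_s: 8.35
tool_pos: [0.6306, 0.0966, 0.2985]
tool_rot: [-179.9, -0.1, 103.1]
force: [-0.3, 0.8, -2.1]
grip_width: 0.0095
```

>>> apply_moves --targets '[[[0,0,0],[0,0,0]],[[0,0,0],[0,0,0]],[[0,0,0],[0,0,0]]]'

```text
time_s: 8.65
tool_pos: [0.6304, 0.0877, 0.3006]
tool_rot: [180.0, 0.0, 102.5]
force: [-0.5, 0.1, -1.2]
grip_width: 0.0096
```

Run:
```python
from h import *
o=env.get_obs(); print(o['tool_pos'],o['tool_rot'],o['force'],o['grip_width'])
p=cam('wrist'); s=cam('side'); t=cam('top')
for n,q in(('w4',p),('s4',s),('t4',t)): save(q,n); np.savez(n+'.npz',cfw=q['cfw'],camera_matrix=q['camera_matrix'])
X=np.array([.6307,.091,.16])
for q in(p,s,t): print(proj(q,X),proj(q,o['tool_pos']))
A=cv2.resize(p['image'][50:350,200:500],(400,400),interpolation=cv2.INTER_CUBIC)
us=proj(s,X).astype(int); B=cv2.resize(s['image'][us[1]-100:us[1]+80,us[0]-90:us[0]+90],(400,400),interpolation=cv2.INTER_CUBIC); print(us)
cv2.imwrite('pics/j4.png',np.hstack([A,B])[:,:,::-1])
```

```text
[0.63035794 0.08773644 0.30061419] [1.79989099e+02 4.64440460e-02 1.02459466e+02] [-0.48513264  0.08711074 -1.24403609] 0.009573273848635173
[320.80250619 175.27272701] [319.1087749  232.48758254]
[240.04678215 217.87694773] [229.12074003 156.03234982]
[241.12834467 176.7176978 ] [232.26787907 168.38045621]
[240 217]
```

View pics/j4.png

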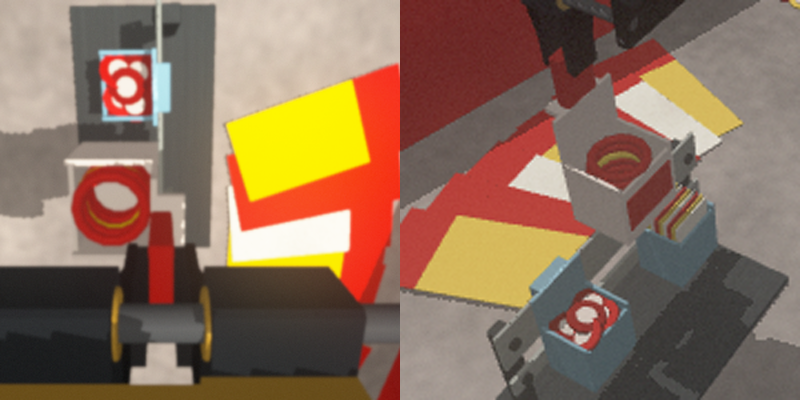

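Run:
```python
from h import *
im=cv2.imread('pics/w4.png'); c=cv2.resize(im[45:245,270:390],None,fx=5,fy=3,interpolation=cv2.INTER_CUBIC); cv2.imwrite('pics/w4c.png',c)
g=im.astype(int).sum(2)
for y in (52,56,60,64,68,72,140,144,148): print(y,g[y,306:336].tolist())
```

```text
52 [533, 533, 537, 536, 540, 534, 546, 544, 539, 521, 503, 505, 548, 589, 561, 497, 450, 433, 434, 432, 434, 421, 399, 387, 381, 378, 378, 387, 406, 459]
56 [288, 289, 288, 285, 286, 284, 286, 269, 231, 219, 301, 449, 567, 603, 530, 388, 308, 300, 298, 302, 299, 304, 303, 299, 302, 294, 298, 300, 290, 280]
60 [291, 292, 285, 288, 287, 289, 282, 269, 231, 214, 300, 445, 555, 600, 538, 393, 298, 292, 295, 292, 298, 293, 298, 296, 308, 302, 304, 301, 294, 282]
64 [288, 284, 286, 288, 285, 293, 286, 263, 216, 205, 287, 442, 559, 606, 537, 389, 307, 289, 291, 288, 293, 295, 291, 288, 292, 297, 296, 302, 290, 280]
68 [228, 255, 266, 272, 269, 262, 257, 259, 248, 220, 292, 445, 567, 613, 543, 369, 227, 188, 182, 181, 179, 171, 176, 177, 170, 171, 177, 184, 220, 264]
72 [195, 201, 202, 192, 196, 194, 203, 200, 201, 208, 287, 425, 544, 607, 546, 366, 218, 166, 156, 158, 152, 166, 154, 157, 158, 169, 209, 260, 288, 295]
140 [464, 420, 368, 349, 346, 338, 333, 353, 450, 584, 635, 621, 567, 559, 581, 530, 408, 305, 290, 284, 286, 289, 286, 287, 291, 290, 289, 290, 288, 291]
144 [195, 211, 224, 260, 279, 283, 281, 293, 343, 430, 465, 480, 507, 566, 592, 529, 396, 308, 289, 289, 287, 293, 294, 295, 287, 292, 294, 289, 289, 287]
148 [199, 199, 203, 206, 207, 230, 256, 277, 281, 283, 286, 334, 422, 523, 578, 528, 403, 311, 288, 287, 288, 293, 289, 294, 287, 295, 289, 284, 289, 290]
```

View pics/w4c.png

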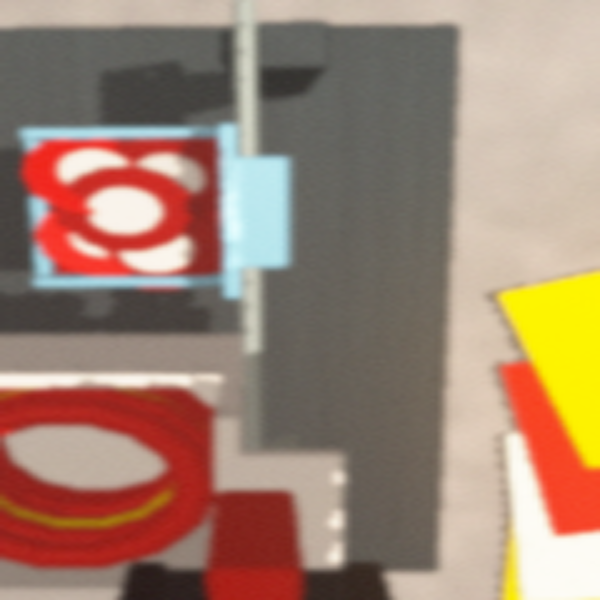

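Run:
```python
from h import *
o=env.get_obs(); print(o['tool_pos'],o['tool_rot'],o['force'])
p=dict(np.load('w4.npz')); yaw=np.radians(12.8)
ey=np.array([-np.sin(yaw),np.cos(yaw),0]); ex=np.array([np.cos(yaw),np.sin(yaw),0])
g=lambda u,v,z:atz(p,(270+u/5,45+v/3),z)
b=g(240,298,.164); print('badge edge',b, 'gap c',b-ey*.0327)
for z in(.285,.289,.293):
    d=g(228,415,z); print(z,'plate edge',d,'centre off y',(d-ey*.030-(b-ey*.0327))@ey)
d=g(344,453,.293); print('roof corner', 'off y',(d-ey*.022-(b-ey*.0327))@ey, 'x from tcp',(d-o['tool_pos'])@ex,'y from tcp',(d-o['tool_pos'])@ey)
r=g(250,350,.16); print('rail x from tcp',(r-o['tool_pos'])@ex)
print('cards/badge gap centre est from w2 vs tcp y', (np.array([.6305,.0910-.0,0])-o['tool_pos'])@ey)
```

```text
[0.63044119 0.08886022 0.30073607] [ 1.79962001e+02 -1.33024468e-03  1.02530161e+02] [ 0.51466975  0.43155421 -2.11989923]
badge edge [0.62098825 0.12202529 0.164     ] gap c [0.62823288 0.09013791 0.164     ]
0.285 plate edge [0.62220708 0.11397791 0.285     ] centre off y -0.005417436404761236
0.289 plate edge [0.62204495 0.11501925 0.289     ] centre off y -0.004366051216719642
0.293 plate edge [0.62188281 0.11606059 0.293     ] centre off y -0.003314666028678048
roof corner off y -0.003549572435609357 x from tcp 0.012053387674199554 y from tcp 0.020185613375342117
rail x from tcp -1.236794217327874e-05
cards/badge gap centre est from w2 vs tcp y 0.002073576386038505
```

>>> apply_moves --targets '[[[-3.3,2.9,0],[0,0,0.008]],[[-3.3,2.9,-10],[0,0,0.008]],[[-3.3,2.9,-20],[0,0,0.008]],[[-3.3,2.9,-25],[0,0,0.008]],[[-3.3,2.9,-25],[0,0,0.008]],[[-3.3,2.9,-25],[0,0,0.008]],[[-3.3,2.9,-25],[0,0,0.008]]]'

```text
time_s: 9.5
tool_pos: [0.6275, 0.0933, 0.2756]
tool_rot: [180.0, 0.0, 103.1]
force: [-0.2, -0.6, -2.0]
grip_width: 0.0094
```

Run:
```python
from h import *
o=env.get_obs(); print(o['tool_pos'],o['tool_rot'],o['force'])
p=cam('wrist'); s=cam('side'); save(p,'w5'); save(s,'s5')
np.savez('w5.npz',cfw=p['cfw'],camera_matrix=p['camera_matrix'],tp=o['tool_pos'])
A=cv2.resize(p['image'][45:245,270:370],None,fx=4,fy=3,interpolation=cv2.INTER_CUBIC)
B=cv2.resize(s['image'][140:290,185:285],None,fx=4,fy=4,interpolation=cv2.INTER_CUBIC)
cv2.imwrite('pics/j5.png',np.hstack([A,B])[:,:,::-1])
```

```text
[0.62746396 0.09334542 0.27561885] [1.79960351e+02 1.10254448e-02 1.03114412e+02] [-0.15687238 -0.6159066  -2.01267833]
```

View pics/j5.png

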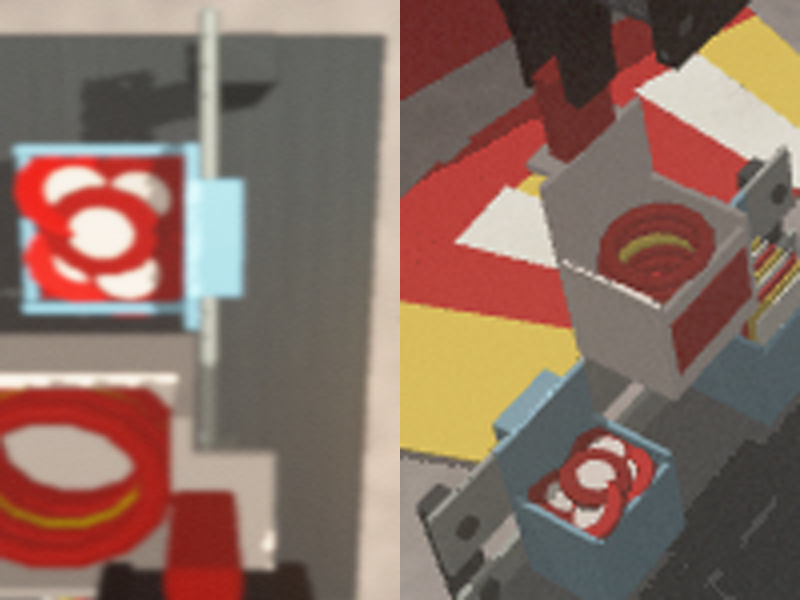

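Run:
```python
from h import *
p=dict(np.load('w5.npz')); tp=p['tp']; yaw=np.radians(13.1)
ey=np.array([-np.sin(yaw),np.cos(yaw),0]); ex=np.array([np.cos(yaw),np.sin(yaw),0])
g=lambda u,v,z:atz(p,(270+u/4,45+v/3),z)
b=g(192,329,.164); gc=b-ey*.0327
d=g(185,416,tp[2]-.008); print('plate off y',(d-ey*.030-gc)@ey,'plate rear x', (g(193,430,tp[2]-.009)-tp)@ex)
d=g(276,453,tp[2]-.007); print('roof off y',(d-ey*.022-gc)@ey,'hook x',(d-tp)@ex-.0103)
for v in(100,340): r=g(209,v,.16); print('rail x',(r-tp)@ex)
print('tab x',(g(203,500,tp[2]+.03)-tp)@ex)
im=cv2.imread('pics/w5.png').astype(int).sum(2)
for y in (70,75,150,155,160): print(y,im[y,312:334].tolist())
```

```text
plate off y 0.002334786308121774 plate rear x -0.0005609089393195997
roof off y 0.00268835251304254 hook x 0.0020362694866155467
rail x 0.002297082179678489
rail x 0.002433248957892664
tab x 0.0009875045534866356
70 [283, 282, 289, 276, 241, 199, 192, 290, 453, 581, 619, 559, 411, 310, 289, 292, 289, 285, 281, 289, 290, 293]
75 [193, 190, 197, 193, 194, 190, 199, 288, 435, 548, 603, 544, 377, 218, 159, 157, 160, 152, 155, 152, 161, 156]
150 [229, 230, 254, 342, 487, 592, 620, 594, 549, 553, 581, 530, 398, 308, 286, 280, 284, 290, 289, 293, 293, 293]
155 [247, 238, 247, 270, 334, 387, 405, 423, 479, 556, 584, 529, 394, 306, 287, 288, 289, 292, 293, 292, 298, 288]
160 [415, 424, 418, 418, 418, 410, 385, 388, 480, 566, 592, 531, 399, 304, 279, 282, 277, 282, 286, 286, 284, 289]
```

>>> apply_moves --targets '[[[-0.2,-2.1,0],[0,0,0]],[[-0.2,-2.1,0],[0,0,0]],[[-0.2,-2.1,0],[0,0,0]],[[-0.2,-2.1,0],[0,0,0]],[[-0.2,-2.1,0],[0,0,0]],[[-0.2,-2.1,0],[0,0,0]]]'

```text
time_s: 10.2
tool_pos: [0.627, 0.0914, 0.2753]
tool_rot: [180.0, 0.0, 103.1]
force: [-0.8, -0.2, -1.9]
grip_width: 0.0097
```

Run:
```python
from h import *
for i in range(3):
    o=env.get_obs(); print(o['tool_pos'],o['tool_rot'],o['force']); p=cam('wrist')
save(p,'w6'); np.savez('w6.npz',cfw=p['cfw'],camera_matrix=p['camera_matrix'],tp=o['tool_pos'])
a=cv2.imread('pics/w5.png'); b=cv2.imread('pics/w6.png')
# shift of scene (badges) w5->w6 by template matching, sub-pixel via phase correlation
f=lambda i:cv2.cvtColor(i[75:150,272:335],cv2.COLOR_BGR2GRAY).astype(np.float32)
print(cv2.phaseCorrelate(f(a),f(b)))
f=lambda i:cv2.cvtColor(i[172:235,230:312],cv2.COLOR_BGR2GRAY).astype(np.float32)
print('disp',cv2.phaseCorrelate(f(a),f(b)))
```

```text
[0.62700238 0.09140576 0.27526726] [1.79997948e+02 9.94839842e-04 1.03129581e+02] [-0.84151291 -0.16149421 -1.85383777]
[0.62702615 0.09139448 0.27526622] [1.79995322e+02 3.47293763e-03 1.03128036e+02] [ 0.11458744 -0.98301907 -1.56025063]
[0.6270027  0.09133915 0.27527426] [1.79998508e+02 2.99194369e-03 1.03123573e+02] [ 0.30105937 -0.65838967 -2.13168171]
((1.1041960055044022, -0.8799147130998008), 1.1943319861094157)
disp ((0.019342728152743405, 0.014214289379335554), 0.99300232819385)
```

Run:
```python
from h import *
s=cam('side'); save(s,'s6'); o=env.get_obs()
g=lambda u,v,z:atz(s,(185+(u-400)/4,140+v/4),z)
yaw=np.radians(13.1)
ey=np.array([-np.sin(yaw),np.cos(yaw),0]); ex=np.array([np.cos(yaw),np.sin(yaw),0])
w5=np.load('w5.npz')['tp']
d=g(680,398,.1696); print('disp corner',d,'rel tcp',(d-w5)@ex,(d-w5)@ey,'-> centre y rel tcp',(d-w5)@ey-.030,' expected x -51-2')
# badges: plate top near(-y) corner z .164
B=cv2.resize(s['image'][175:255,205:285],(640,640),interpolation=cv2.INTER_CUBIC); 
A=cv2.resize(cv2.imread('pics/w6.png')[45:245,270:350][:,:,::-1],None,fx=2,fy=3.2,interpolation=cv2.INTER_CUBIC)
cv2.imwrite('pics/j6.png',np.hstack([A[:600],B[:600]])[:,:,::-1])
```

```text
disp corner [0.56804284 0.10828698 0.1696    ] rel tcp -0.05448821709778887 0.02802059553044364 -> centre y rel tcp -0.0019794044695563597  expected x -51-2
```

View pics/j6.png

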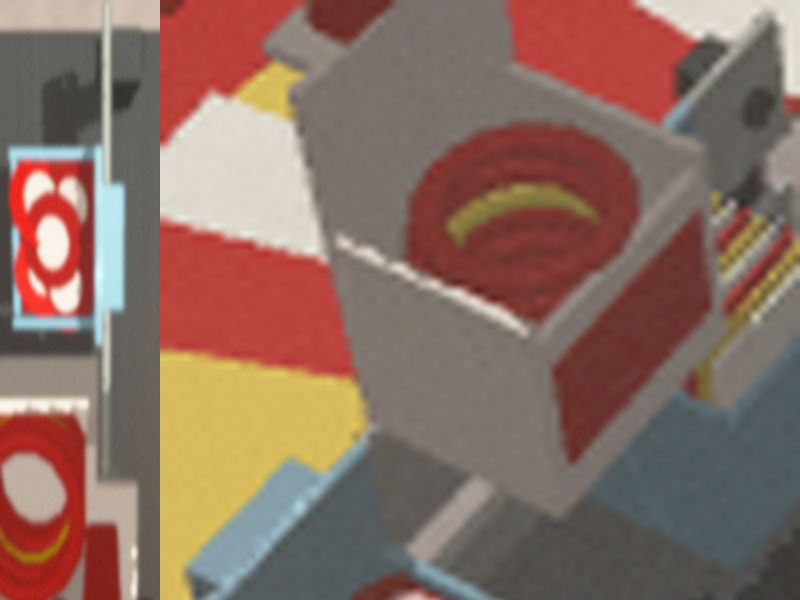

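Run:
```python
from h import *
s=cam('side'); o=env.get_obs(); tp=o['tool_pos']; yaw=np.radians(13.1)
ey=np.array([-np.sin(yaw),np.cos(yaw),0]); ex=np.array([np.cos(yaw),np.sin(yaw),0])
g=lambda u,v,z:atz(s,(205+(u-160)/8,175+v/8),z)-tp
b=g(372,430,.164); d=g(555,516,tp[2]-.106)
print('side: badge edge y',b@ey,'x',b@ex,'disp edge y',d@ey,'x',d@ex)
p=dict(np.load('w6.npz'))
h=lambda u,v,z:atz(p,(270+u/2,45+v/3.2),z)-p['tp']
b=h(97,346,.164); print('wrist: badge edge',b@ey, 'roof +y corner',h(138,483,tp[2]-.007)@ey,'gap centre', b@ey-.0327)
S=np.array([.6307,.0909,0])-tp; print('w2 gap centre',S@ey,S@ex, tp)
```

```text
side: badge edge y 0.02831247608484792 x -0.0018611930541080775 disp edge y 0.03020559286346994 x -0.05248370507008688
wrist: badge edge 0.031028338849504823 roof +y corner 0.021553643849100267 gap centre -0.0016716611504951767
w2 gap centre -0.0012547611543176954 0.0035129817383189135 [0.62699405 0.09132589 0.27525126]
```

>>> apply_moves --targets '[[[0.45,-1.95,0],[0,0,0]],[[0.45,-1.95,0],[0,0,0]],[[0.45,-1.95,0],[0,0,0]],[[0.45,-1.95,-2],[0,0,0]],[[0.45,-1.95,-4],[0,0,0]],[[0.45,-1.95,-6],[0,0,0]],[[0.45,-1.95,-7],[0,0,0]],[[0.45,-1.95,-8],[0,0,0]]]'

```text
time_s: 11.25
tool_pos: [0.6274, 0.0894, 0.2671]
tool_rot: [-180.0, 0.0, 103.1]
force: [-0.6, 0.1, -2.4]
grip_width: 0.0094
```

>>> apply_moves --targets '[[[0,0,-1],[0,0,0]],[[0,0,-2],[0,0,0]],[[0,0,-3],[0,0,0]]]'

```text
time_s: 11.55
tool_pos: [0.6275, 0.0894, 0.2642]
tool_rot: [180.0, 0.0, 103.1]
force: [0.3, -0.9, -2.1]
grip_width: 0.0093
```

>>> apply_moves --targets '[[[0,0,-1],[0,0,0]],[[0,0,-2],[0,0,0]],[[0,0,-3],[0,0,0]]]'

```text
time_s: 11.85
tool_pos: [0.6275, 0.0894, 0.2612]
tool_rot: [180.0, 0.0, 103.1]
force: [0.5, -0.3, -2.3]
grip_width: 0.0097
```

Run:
```python
from h import *
for i in range(3):
    o=env.get_obs(); print(o['tool_pos'],o['force'],o['wrist_torque']); p=cam('wrist')
save(p,'w7')
```

```text
[0.62748394 0.0893622  0.26121158] [ 0.46282595 -0.33290865 -2.32830879] [-0.0492431  -0.04194646 -0.0522787 ]
[0.62738748 0.08934767 0.261004  ] [ 0.24186466  0.17643231 -2.52909458] [-0.10040725 -0.04640731 -0.04860054]
[0.62738562 0.08939528 0.26109299] [ 0.04167647  0.66925385 -2.63331734] [-0.09894192 -0.0685371  -0.03108975]
```

>>> apply_moves --targets '[[[0,0,-2],[0,0,0]],[[0,0,-4],[0,0,0]],[[0,0,-6],[0,0,0]],[[0,0,-8],[0,0,0]],[[0,0,-10],[0,0,0]]]'

```text
time_s: 12.5
tool_pos: [0.6274, 0.0894, 0.251]
tool_rot: [-180.0, 0.0, 103.1]
force: [-0.8, -0.1, -2.5]
grip_width: 0.0096
```

>>> apply_moves --targets '[[[0,0,-2],[0,0,0]],[[0,0,-4],[0,0,0]],[[0,0,-6],[0,0,0]],[[0,0,-8],[0,0,0]],[[0,0,-10],[0,0,0]]]'

```text
time_s: 13.0
tool_pos: [0.6275, 0.0894, 0.2411]
tool_rot: [180.0, 0.0, 103.1]
force: [0.8, -1.2, -1.7]
grip_width: 0.0096
```

>>> apply_moves --targets '[[[0,0,-3],[0,0,0]],[[0,0,-6],[0,0,0]],[[0,0,-9],[0,0,0]],[[0,0,-12],[0,0,0]],[[0,0,-15],[0,0,0]],[[0,0,-17],[0,0,0]],[[0,0,-17],[0,0,0]]]'

```text
time_s: 13.7
tool_pos: [0.6273, 0.0894, 0.2239]
tool_rot: [-180.0, 0.0, 103.1]
force: [0.3, 0.3, -1.4]
grip_width: 0.0096
```

Run:
```python
from h import *
for i in range(2):
    o=env.get_obs(); print(o['tool_pos'],o['force'],o['wrist_torque']); p=cam('wrist'); s=cam('side')
save(p,'w8');save(s,'s8')
A=cv2.resize(p['image'][45:245,250:350],(320,640),interpolation=cv2.INTER_CUBIC)[:600]
B=cv2.resize(s['image'][180:270,210:282],(480,600),interpolation=cv2.INTER_CUBIC)
cv2.imwrite('pics/j8.png',np.hstack([A,B])[:,:,::-1])
```

```text
[0.6272567  0.08936634 0.22387073] [ 0.32227108  0.25087807 -1.37667455] [-0.08239247  0.00967148  0.01127425]
[0.62749105 0.08936048 0.22430626] [-0.04632258 -0.44571421 -1.69785157] [-0.08155843  0.01403156 -0.01514158]
```

View pics/j8.png

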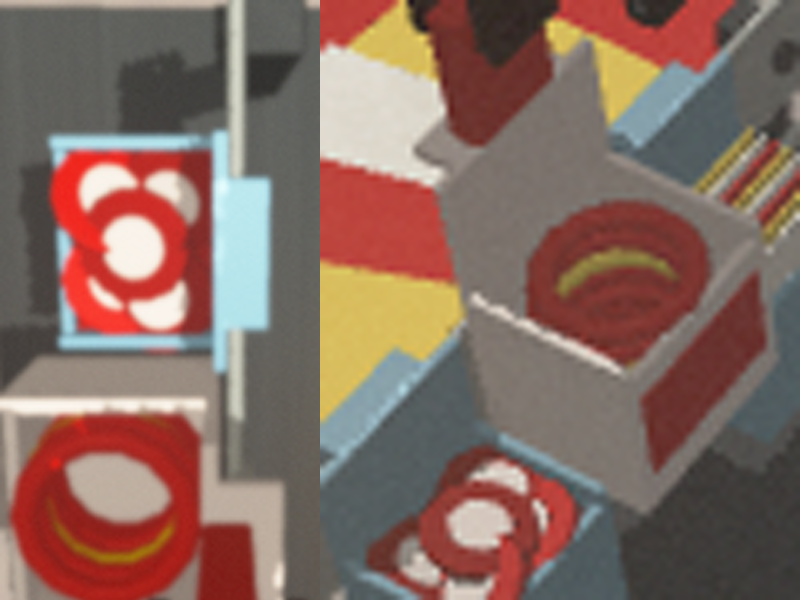

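>>> apply_moves --targets '[[[0.3,0,-2],[0,0,0]],[[0.3,0,-4],[0,0,0]],[[0.3,0,-6],[0,0,0]],[[0.3,0,-8],[0,0,0]],[[0.3,0,-10],[0,0,0]]]'

```text
time_s: 14.4
tool_pos: [0.6277, 0.0894, 0.214]
tool_rot: [-180.0, 0.0, 103.1]
force: [-0.2, 0.1, -1.9]
grip_width: 0.0093
```

>>> apply_moves --targets '[[[0,0,-2],[0,0,0]],[[0,0,-4],[0,0,0]],[[0,0,-6],[0,0,0]],[[0,0,-8],[0,0,0]],[[0,0,-8],[0,0,0]]]'

```text
time_s: 14.9
tool_pos: [0.6283, 0.0895, 0.2064]
tool_rot: [179.9, 0.0, 103.1]
force: [2.2, 0.2, -1.7]
grip_width: 0.0093
```

```bash
cat > st2.py <<'E'
from h import *
for i in range(4):
    o=env.get_obs(); print(o['tool_pos'].round(4),o['tool_rot'].round(2),o['force'].round(1),o['wrist_torque'].round(2)); p=cam('wrist')
E
python3 st2.py
```

```text
[0.6283 0.0895 0.2064] [1.7992e+02 1.0000e-02 1.0312e+02] [ 2.2  0.2 -1.7] [-0.01 -0.49  0.02]
[0.6282 0.0895 0.2064] [1.7993e+02 1.0000e-02 1.0313e+02] [ 1.8  0.5 -2.4] [ 0.06 -0.5  -0.04]
[0.6282 0.0895 0.2064] [1.7994e+02 1.0000e-02 1.0313e+02] [ 2.1  1.1 -2.1] [ 0.05 -0.57 -0.03]
[0.6282 0.0895 0.2064] [1.7994e+02 1.0000e-02 1.0313e+02] [ 1.2  0.5 -3.3] [ 0.04 -0.59  0.06]
```

>>> apply_moves --targets '[[[0.6,0.1,-1],[0,0,0]],[[1,0.2,-2],[0,0,0]],[[1,0.2,-4],[0,0,0]],[[1,0.2,-5],[0,0,0]],[[1,0.2,-5],[0,0,0]]]'

```text
time_s: 15.6
tool_pos: [0.6291, 0.0896, 0.2016]
tool_rot: [179.9, 0.0, 103.1]
force: [2.5, -0.5, 2.5]
grip_width: 0.0095
```

>>> apply_moves --targets '[[[0,0,-1],[0,0,0]],[[0,0,-2],[0,0,0]],[[0,0,-3],[0,0,0]],[[0,0,-4],[0,0,0]],[[0,0,-4],[0,0,0]]]'

```text
time_s: 16.1
tool_pos: [0.6292, 0.0897, 0.1976]
tool_rot: [179.9, 0.0, 103.1]
force: [2.7, 2.2, 4.5]
grip_width: 0.0092
```

```bash
python3 st2.py
```

```text
[0.6292 0.0897 0.1976] [179.93   0.   103.13] [2.7 2.2 4.5] [ 0.05 -0.75 -0.01]
[0.6292 0.0897 0.1976] [179.93   0.   103.13] [2.7 0.3 4. ] [ 0.12 -0.76 -0.01]
[0.6292 0.0896 0.1976] [1.7994e+02 1.0000e-02 1.0312e+02] [3.8 0.1 5.7] [ 0.08 -0.8   0.01]
[0.6292 0.0896 0.1976] [1.7994e+02 1.0000e-02 1.0312e+02] [3.6 1.2 4.4] [ 0.14 -0.75  0.03]
```

>>> apply_moves --targets '[[[0.3,0.1,-1],[0,0,0]],[[0.5,0.1,-2],[0,0,0]],[[0.5,0.1,-3],[0,0,0]],[[0.5,0.1,-4],[0,0,0]],[[0.5,0.1,-5],[0,0,0]],[[0.5,0.1,-6],[0,0,0]]]'

```text
time_s: 16.9
tool_pos: [0.6295, 0.0897, 0.1917]
tool_rot: [180.0, -0.0, 103.1]
force: [2.2, 0.7, 5.1]
grip_width: 0.0093
```

>>> apply_moves --targets '[[[0,0,-1],[0,0,0]],[[0,0,-2],[0,0,0]],[[0,0,-3],[0,0,0]],[[0,0,-4],[0,0,0]],[[0,0,-5],[0,0,0]]]'

```text
time_s: 17.4
tool_pos: [0.6294, 0.0897, 0.1866]
tool_rot: [180.0, 0.0, 103.1]
force: [2.9, 0.9, 5.4]
grip_width: 0.0091
```

```bash
python3 st2.py
```

```text
[0.6294 0.0897 0.1866] [179.97   0.   103.12] [2.9 0.9 5.4] [ 0.08 -0.64  0.01]
[0.6294 0.0897 0.1864] [179.97   0.   103.13] [ 2.3 -0.8  5. ] [ 0.04 -0.73  0.01]
[0.6295 0.0897 0.1864] [1.7997e+02 1.0000e-02 1.0312e+02] [4.3 0.3 4.7] [ 0.11 -0.76 -0.03]
[0.6295 0.0897 0.1864] [1.7997e+02 1.0000e-02 1.0312e+02] [4.  0.9 4.5] [ 0.08 -0.76  0.  ]
```

>>> apply_moves --targets '[[[0.3,0,-1],[0,0,0]],[[0.5,0,-2],[0,0,0]],[[0.5,0,-3],[0,0,0]],[[0.5,0,-4],[0,0,0]],[[0.5,0,-5],[0,0,0]]]'

```text
time_s: 18.1
tool_pos: [0.6294, 0.0896, 0.1815]
tool_rot: [-180.0, -0.0, 103.1]
force: [1.7, 0.0, 6.9]
grip_width: 0.0089
```

>>> apply_moves --targets '[[[0,0,-1],[0,0,0]],[[0,0,-2],[0,0,0]],[[0,0,-3],[0,0,0]],[[0,0,-4],[0,0,0]]]'

```text
time_s: 18.5
tool_pos: [0.6294, 0.0896, 0.1775]
tool_rot: [-180.0, -0.0, 103.1]
force: [1.5, 0.1, 6.4]
grip_width: 0.0091
```

```bash
python3 st2.py
```

```text
[0.6294 0.0896 0.1775] [-1.7997e+02 -1.0000e-02  1.0312e+02] [1.5 0.1 6.4] [ 0.02 -0.41 -0.04]
[0.6294 0.0896 0.1773] [-1.7997e+02 -1.0000e-02  1.0312e+02] [1.9 0.4 6.4] [ 0.06 -0.54  0.02]
[0.6295 0.0896 0.1774] [-1.7997e+02 -1.0000e-02  1.0312e+02] [2.5 0.5 5.8] [ 0.07 -0.52 -0.02]
[0.6295 0.0896 0.1774] [-179.97   -0.    103.12] [1.8 1.  5.1] [ 0.08 -0.48  0.02]
```

>>> apply_moves --targets '[[[0,0,-1],[0,0,0]],[[0,0,-2],[0,0,0]],[[0,0,-3],[0,0,0]]]'

```text
time_s: 19.0
tool_pos: [0.6294, 0.0896, 0.1745]
tool_rot: [-180.0, -0.0, 103.1]
force: [1.8, -0.2, 6.2]
grip_width: 0.0093
```

>>> apply_moves --targets '[[[0,0,-0.5],[0,0,0]],[[0,0,-1],[0,0,0]]]'

```text
time_s: 19.2
tool_pos: [0.6295, 0.0895, 0.1736]
tool_rot: [-180.0, -0.0, 103.1]
force: [1.3, 0.9, 5.9]
grip_width: 0.0094
```

>>> apply_moves --targets '[[[0,0,-0.5],[0,0,0]]]'

```text
time_s: 19.3
tool_pos: [0.6294, 0.0896, 0.173]
tool_rot: [-180.0, -0.0, 103.1]
force: [1.5, 0.1, 5.6]
grip_width: 0.0094
```

>>> apply_moves --targets '[[[0,0,-0.5],[0,0,0]]]'

```text
time_s: 19.4
tool_pos: [0.6295, 0.0896, 0.1725]
tool_rot: [-180.0, -0.0, 103.1]
force: [2.2, 0.2, 6.9]
grip_width: 0.0092
```

>>> apply_moves --targets '[[[0,0,-0.4],[0,0,0]]]'

```text
time_s: 19.5
tool_pos: [0.6294, 0.0896, 0.1722]
tool_rot: [-180.0, -0.0, 103.1]
force: [1.1, -0.1, 6.7]
grip_width: 0.0093
```

>>> apply_moves --targets '[[[0,0,-0.3],[0,0,0]]]'

```text
time_s: 19.6
tool_pos: [0.6295, 0.0896, 0.1718]
tool_rot: [-180.0, -0.0, 103.1]
force: [1.8, 1.0, 6.0]
grip_width: 0.0096
```

>>> apply_moves --targets '[[[0,0,-0.3],[0,0,0]]]'

```text
time_s: 19.7
tool_pos: [0.6294, 0.0896, 0.1716]
tool_rot: [-180.0, -0.0, 103.1]
force: [1.8, 0.4, 6.4]
grip_width: 0.0097
```

>>> apply_moves --targets '[[[0,0,-0.3],[0,0,0]]]'

```text
time_s: 19.8
tool_pos: [0.6295, 0.0896, 0.1713]
tool_rot: [-180.0, -0.0, 103.1]
force: [1.1, 0.9, 7.5]
grip_width: 0.0092
```

>>> apply_moves --targets '[[[0,0,-0.3],[0,0,0]]]'

```text
time_s: 19.9
tool_pos: [0.6295, 0.0896, 0.1712]
tool_rot: [-180.0, -0.0, 103.1]
force: [0.7, 0.6, 8.5]
grip_width: 0.0095
```

>>> apply_moves --targets '[[[0,0,-0.3],[0,0,0]]]'

```text
time_s: 20.0
tool_pos: [0.6294, 0.0895, 0.1712]
tool_rot: [-180.0, -0.0, 103.1]
force: [1.1, 0.8, 10.4]
grip_width: 0.0092
```

>>> apply_moves --targets '[[[0,0,-0.2],[0,0,0]],[[0,0,-0.2],[0,0,0]]]'

```text
time_s: 20.2
tool_pos: [0.6295, 0.0896, 0.1712]
tool_rot: [-180.0, -0.0, 103.1]
force: [0.3, 1.3, 9.5]
grip_width: 0.0098
```

```bash
python3 st2.py
```

```text
[0.6295 0.0896 0.1712] [-1.7998e+02 -2.0000e-02  1.0312e+02] [0.3 1.3 9.5] [ 0.01 -0.11  0.07]
[0.6295 0.0895 0.1712] [-1.7999e+02 -3.0000e-02  1.0312e+02] [ 0.2 -0.3  8.6] [-0.05 -0.11  0.  ]
[0.6295 0.0895 0.1712] [-1.7999e+02 -2.0000e-02  1.0312e+02] [-0.  -0.  10.2] [ 0.04 -0.1   0.01]
[0.6295 0.0896 0.1712] [-1.7999e+02 -2.0000e-02  1.0312e+02] [ 0.5 -0.3  9.2] [ 0.02 -0.11  0.03]
```

>>> apply_moves --targets '[[[0,0,-0.3],[0,0,0]],[[0,0,-0.5],[0,0,0]]]'

```text
time_s: 20.6
tool_pos: [0.6295, 0.0896, 0.1711]
tool_rot: [-180.0, -0.0, 103.1]
force: [-0.2, -0.0, 13.0]
grip_width: 0.0094
```

```bash
python3 st2.py
```

```text
[0.6295 0.0896 0.1711] [-1.7999e+02 -3.0000e-02  1.0312e+02] [-0.2 -0.  13. ] [-0.01  0.13  0.03]
[0.6295 0.0896 0.1712] [-1.7999e+02 -3.0000e-02  1.0312e+02] [-0.1  0.4 11.2] [-0.02  0.08 -0.01]
[0.6295 0.0896 0.1712] [-1.8000e+02 -4.0000e-02  1.0312e+02] [-0.6  0.3 10.6] [-0.04  0.1  -0.04]
[0.6295 0.0896 0.1712] [-1.8000e+02 -4.0000e-02  1.0312e+02] [-1.6  0.3 11.6] [-0.03  0.07  0.07]
```

>>> apply_moves --targets '[[[0,0,0.5],[0,0,0]],[[0,0,0.9],[0,0,0]],[[0,0,0.9],[0,0,0]]]'

```text
time_s: 21.1
tool_pos: [0.6295, 0.0895, 0.1712]
tool_rot: [-180.0, -0.0, 103.1]
force: [1.8, -0.3, 7.1]
grip_width: 0.0094
```

>>> apply_moves --targets '[[[0,0,0],[0,0,0]],[[0,0,0],[0,0,0]],[[0,0,0],[0,0,0]],[[0,0,0],[0,0,0]],[[0,0,0],[0,0,0]],[[0,0,0],[0,0,0]]]' --hand 40

```text
time_s: 21.7
tool_pos: [0.6295, 0.0896, 0.1703]
tool_rot: [-180.0, 0.0, 103.1]
force: [0.2, 0.4, -0.3]
grip_width: 0.0388
```

Released; lift straight up, then back.

>>> apply_moves --targets '[[[0,0,10],[0,0,0]],[[0,0,25],[0,0,0]],[[0,0,50],[0,0,0]],[[0,0,80],[0,0,0]],[[0,0,110],[0,0,0]],[[-20,-40,130],[0,0,0]],[[-50,-80,130],[0,0,0]],[[-80,-120,130],[0,0,0]]]'

```text
time_s: 22.5
tool_pos: [0.5497, -0.0323, 0.3029]
tool_rot: [179.8, 0.1, 103.1]
force: [0.6, -1.7, 1.0]
grip_width: 0.0398
```

>>> apply_moves --targets '[[[0,0,0],[0,0,0]],[[0,0,0],[0,0,0]],[[0,0,0],[0,0,0]],[[0,0,0],[0,0,0]]]'

```text
time_s: 22.9
tool_pos: [0.5504, -0.0288, 0.3007]
tool_rot: [180.0, 0.0, 103.3]
force: [-0.4, -0.1, 0.6]
grip_width: 0.0398
```

Run:
```python
from h import *
o=env.get_obs(); print(o['tool_pos'],o['tool_rot'],o['force'])
p=cam('wrist'); s=cam('side'); t=cam('top'); save(p,'w9');save(s,'s9');save(t,'t9')
np.savez('w9.npz',cfw=p['cfw'],camera_matrix=p['camera_matrix'])
# movement of pockets/bottle since start
for n,q in(('top',t),('side',s)):
    i0=cv2.imread(f'pics/{n}0.png'); i1=q['image'][:,:,::-1]
    for k in['badges','cards','water','tab']:
        r=env.regions_of(q,k)
        if r: print(n,k,round(r[0]['conf'],2),np.round(r[0]['rect'],1))
u=proj(p,[.63,.091,.16]).astype(int); print(u)
x=max(u[0]-130,0);y=max(u[1]-110,0)
A=cv2.resize(p['image'][y:y+220,x:x+220],(400,400),interpolation=cv2.INTER_CUBIC)
B=cv2.resize(s['image'][165:305,190:330],(400,400),interpolation=cv2.INTER_CUBIC); print(x,y)
cv2.imwrite('pics/j9.png',np.hstack([A,B])[:,:,::-1])
```

```text
[ 0.55040074 -0.02876114  0.30071567] [1.79995352e+02 2.15164581e-02 1.03257414e+02] [-0.43045582 -0.06602025  0.59391394]
top badges 0.91 [203.4 176.8 236.5 213. ]
top water 0.92 [397.4 139.5 436.8 172.9]
side badges 0.79 [206.5 233.2 255.4 292.8]
side cards 0.9 [251.3 191.  291.6 245. ]
side water 0.82 [350.4 115.3 379.3 171.6]
side tab 0.62 [228.5 195.3 280.4 273.2]
[430  77]
300 0
```

View pics/j9.png

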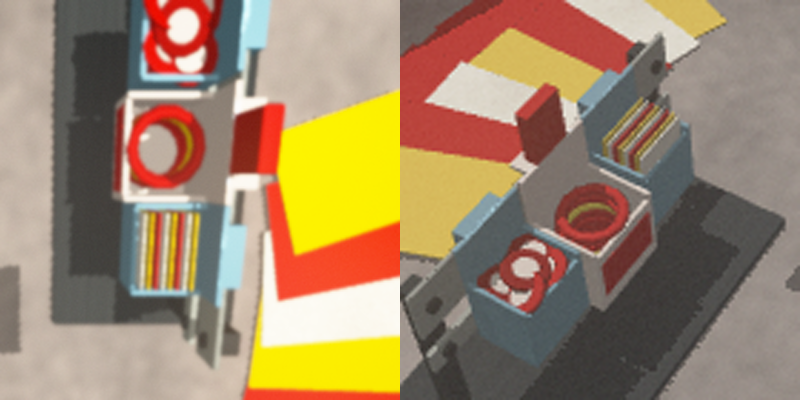

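Run:
```python
import cv2,numpy as np
for n,bx in dict(side=dict(badges=(206,250,244,292),cards=(262,190,290,240),water=(350,110,380,170)),top=dict(badges=(206,180,228,212),cards=(258,166,288,185),water=(398,140,438,172))).items():
    a=cv2.imread(f'pics/{n}0.png');b=cv2.imread(f'pics/{n[0]}9.png')
    for k,(x0,y0,x1,y1) in bx.items():
        f=4; A=cv2.resize(a[y0:y1,x0:x1],None,fx=f,fy=f,interpolation=cv2.INTER_CUBIC);B=cv2.resize(b[y0-10:y1+10,x0-10:x1+10],None,fx=f,fy=f,interpolation=cv2.INTER_CUBIC)
        m=cv2.matchTemplate(B,A,cv2.TM_CCOEFF_NORMED);_,v,_,l=cv2.minMaxLoc(m); print(n,k,round(v,3),(l[0]/f-10,l[1]/f-10))
```

```text
side badges 0.997 (0.0, 0.0)
side cards 0.773 (0.0, 0.0)
side water 0.616 (0.0, 0.75)
top badges 0.999 (0.0, 0.0)
top cards -0.029 (0.0, -6.0)
top water 1.0 (0.0, 0.0)
```

```bash
python3 -c "
from cell import env
print(env.sign_off())"
```

```text
the job is handed in; nothing more can be done
None
```

I gripped the dispenser by its red tab, carried it over the stand, turned it square to the rail and lowered it between the two pockets. I pressed until the hook stopped, eased off, released it and backed away. The job is handed in, about 23 s into the 62 s limit; it returned no verdict.

- **Pressing home:** the measured force while sliding was about 6 N, which is roughly 8 N of push once the weight is added. At the stop the height stalled at 0.1712 m, where it was expected, and the reading rose to about 11 N (13 N at its peak). That puts about 5 to 7 N on the stop.
- **Final pictures:** the dispenser hangs straight between the pockets with the robot clear of it. Comparing the side view with the start shows no shift of the badges. The top view shows none for the badges or the bottle.
- **Weaker checks:**
  - The cards matched only moderately in the side view (no shift, score 0.77), and their top-view match was useless, probably because the arm was in the way.
  - The bottle's side match was poor (0.62, under 1 px of shift), though its top view matched exactly.
- **Disagreement before lowering:** the wrist and side cameras differed by about 3 mm on where the gap was across the rail. I aimed between the two readings, and no sideways contact force showed until the clip met the rail.

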